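Lock the length stop of the saw with its pin and hold it

TASK

Slide the length stop's carriage fully home by its black handle so that its bushing lines up under the bracket's bushing, then take the red-headed locking pin from the wooden rack and thread it down through the upper bushing and on through the lower one. Finish while still holding the pin, still and through both bushings with its tip out below the lower one, its collar about 10 mm clear above the upper bushing so that a shim can be slipped under it: do not drop it home or let go. Leave the other two pins and the things on the bench alone.

Things in the scene. Friction and masses are not known exactly. Their poses are not given: they have to be found in the camera images.
- fixture: Length-stop fixture, fixed: dark steel bed (x -90 to 70 mm, y -95 to 235 mm, 12 mm thick) and a green C-bracket whose arm (98 to 120 mm above the bench, x to +27 mm) carries the upper brass bushing; its upright is at x -79 to -57 mm, y within 28 mm. Origin: on the bench under the upper bushing's axis; z up; y is the carriage's slide direction.
- upper_mouth (a point): Centre of the top rim of the upper bushing, 128 mm above the bench, the highest point of the fixture's bracket (proud of the arm by 8 mm). Bore 19 mm, vertical, 30 mm long, opening in its top 6 mm into a bell mouth 27 mm wide. Axes as the fixture's.
- carriage (a joint): Slide of the aluminium carriage along the fixture's y axis, in m: 0 = fully home against the dark end stop on the bed (lower bushing exactly under the upper one), up to 0.08 = pulled out towards the fixture's +y. It starts pulled out 30 to 70 mm, stays where it is left and takes about 4 N to slide.
- handle_top (a point): Top centre of the carriage's black upright handle: 24 mm (fixture x) x 30 mm (fixture y), 53 mm tall, top 115 mm above the bench, on the carriage's flat top (62 mm above the bench). At home it is 115 mm from the bushing axis on the fixture's +y side; push it towards the fixture's -y to close. Axes as the fixture's.
- lower_exit (a point): Centre of the underside of the carriage's brass bushing, 42 mm above the bench; it moves with the carriage. Bore 19 mm, vertical, from 42 to 70 mm above the bench, the top 6 mm a bell mouth 27 mm wide. Below it is free space down to the bed, whose top is 12 mm above the bench. Axes as the fixture's.
- rack: Wooden rack, fixed to the bench, 260 x 75 mm, top 125 mm above the bench, with three through holes 22 mm wide in a row along its x axis at -80, 0 and +80 mm. The three pins hang in the holes by their collars, in any order. Origin: centre of its underside, on the bench; z up.
- pin: Red-headed locking pin, 150 to 310 g: steel shank 16 mm in diameter, 108 mm long, chamfered tip; steel collar 32 mm in diameter, 6 mm thick; red cylindrical head 28 mm in diameter, 40 mm tall. Origin: centre of the tip; z from tip to head. Hangs upright in the rack, tip 17 mm and collar underside 125 mm above the bench.
- pin_tip (a point): Centre of the lower end of the red-headed pin (the pin's origin).
- pin_collar (a point): Centre of the underside of the collar of the red-headed pin, 108 mm above its tip along the pin's z.
- black_pin: Another pin with a black head, same but with a shank of only 60 mm; hangs in the rack, to be left there. Origin: centre of its tip.
- blue_pin: Another pin with a blue head, same but with a shank of only 60 mm; hangs in the rack, to be left there. Origin: centre of its tip.
- oil: Yellow oil bottle, 64 mm wide and 170 mm tall, a bystander. Origin: centre of its underside.
- wrench: Wrench lying on the bench, a bystander.
- brush: Brush lying on the bench, a bystander.
- mug: Blue mug, 80 mm wide and 90 mm tall, a bystander. Origin: centre of its underside.
- tube: Offcut of square steel tube 50 x 50 x 140 mm lying on the bench, a bystander. Origin: centre of its underside.
Not all that is in view belongs to the job. What is shaped like the pin but pink or purple is not meant.

How it is judged:
By the outcome, as a careful person would: the job done as asked, in the order asked, and still so for the second after the job is handed in, while the arm keeps its last pose, push and grip.
It also fails if it takes over 58 s, if anything falls off the work surface, if the arm or the gripper's body presses on something with over 40 N, if the wrist force passes 120 N, or if a joint passes its speed limit or range.

ROBOT

A 6-joint arm with a two-finger parallel gripper is mounted at the origin on the work surface. World frame = base frame: x ahead of the robot, y to its left, z up, the work surface at z = 0. Lengths are in mm, angles in degrees, forces in N, time in s.
With the tool pointing down it reaches from about 350 to 850 mm from the base axis. Payload 8.1 kg.
Tool frame: the origin (TCP) lies midway between the tips of the shut fingers; the grasp point (between the pads) lies 19 mm behind it; x points along the fingers, y is the direction in which the jaws open and shut, and the axes are right-handed (so a half turn about x gives the same grasp; the last joint's range is limited). The gripper opens to 85 mm and grips with 20 to 120 N. Pads are 22 mm wide; open, the fingers measure 114 mm over their backs; the gripper's body (76 mm by 85 mm) begins 54 mm behind the grasp point. The pads swing forward as they close: fully open they stand 13 mm farther back than shut.
Start: joints at [69.821, 7.471, 85.268, -0, 87.261, -4.893], TCP at [158.165, 578.782, 231.292] pointing down, gripper open.
Joint ranges: [-169.43, 169.43], [-51.17, 129.36], [1.28, 143.12], [-76.62, 256.62], [0, 156.53], [-152.29, 152.29]. Speed limits (degrees/s): [136.94, 136.94, 159.86, 180, 180, 180].

INTERFACE

Orientations are given as [roll, pitch, yaw] about the fixed x, y, z axes, in that order (R = Rz(yaw) Ry(pitch) Rx(roll)).
In Python, from bench import sense, snapshot, hand_in gives the robot as it stands.
- The arm moves only by the tool drive_tool, never from a script. Its argument "deltas" is a list of rows, each a list of 7 numbers: the closure in counts, from 0 (fully open) to 255 (shut), then the shift along the tool's x, y, z in m, then the turn, a rotation vector about the tool's x, y, z in rad. A call has exactly 10 rows; each row is the pose to reach, as a shift and turn from the pose commanded when the call began, along the tool's axes at that moment; what a row does not reach only later rows make up. A row lasts 1/12 s, in which the tool goes at most 41.7 mm and 7.16 degrees, less where a joint would pass 70% of its speed; a pose out of reach is approached as far as the arm can. A call with a gripper value outside its range is refused whole. The fingers move at their own pace and stop on an object; "squeeze" is the grip in N (left out, the last holds). Time passes only in rows, so rows that repeat a pose let the fingers close, or fill a call up. It gives the time, the measured TCP pose, the force and the opening at its end, in the units of the state.
- sense(): the state, without advancing time (a new reading comes with each control period).
- snapshot(name): name is "scene" or "top"; returns a dict with "frame" (480x640x3 uint8, blue, green, red), "fx", "fy", "cx", "cy" (pixels), "rvec" (rotation vector, rad) and "tvec" (3), from world to camera coordinates, as OpenCV has them. Camera axes: x right, y down, z forward; pixel columns grow to the right and rows downward; lengths in mm; the calibration is good to about 2 mm. A picture is of the moment at which its call begins. There is no depth.
- hand_in(): hands the job in, once; it reports no verdict.
The state is a dict: "time": time; "joint_pos": joint angles; "qd": joint speeds; "joint_efforts": joint torques, N m; "tool_pos": TCP position; "tcp_rot": TCP orientation; "ft_force": force on the tool from outside, world axes, zero at the start; "wrist_torque": the same for the moment, N m; "finger_gap": finger opening in mm.
Only numpy, scipy, OpenCV 4.12 (cv2) and the standard library are available. Lean on these libraries where they do the work, as an engineer would, in place of code of your own. Each camera call takes 0.05 s, during which the arm holds its last target.

## Working session

There is one attempt and no reset: what is moved stays moved. The work goes in short steps, Python scripts to look and compute and a tool call to move; the robot and the scene stay as the last step left them, time stands still between calls to the robot, and variables do not carry over. Pictures are saved under pics/ and viewed, and the job is handed in when it is done.

Besides the shell and the picture viewer there is one more tool, called after "Emit:" by a JSON object that holds its "op" and its "data". drive_tool: Moves the arm, as the interface text tells. Its arguments: {"type":"object","properties":{"deltas":{"type":"array","items":{"type":"array","items":{"type":"number"}}},"squeeze":{"type":"number"}},"required":["deltas"]}

```bash
mkdir -p pics; ls; python3 - <<'E'
from bench import sense,snapshot
import cv2,pickle
s=sense();print(s)
for n in("scene","top"):
    d=snapshot(n);cv2.imwrite(f"pics/{n}0.png",d["frame"]);pickle.dump(d,open(f"{n}0.pkl","wb"));print(n,{k:v for k,v in d.items() if k!="frame"})
E
```

```text
pics
{'time': 0.0, 'joint_pos': array([ 6.98192581e+01,  7.51497570e+00,  8.53305477e+01, -9.02731660e-04,
        8.72633823e+01, -4.89466362e+00]), 'qd': array([-0.03843589,  0.03585543,  0.00937735,  0.09628216, -0.06678406,
       -0.04438243]), 'joint_efforts': array([ 2.78989082e-04, -5.69380045e+01, -5.00567901e+01, -4.11064650e-05,
        1.39588426e-02,  8.96554894e-06]), 'tool_pos': array([157.98578444, 578.23514813, 230.23368139]), 'tcp_rot': array([ -94.42032834,   89.89109062, -109.70636262]), 'ft_force': array([ 0.42937797, -0.23686769, -0.18261208]), 'wrist_torque': array([-0.01444874, -0.00249221, -0.02782726]), 'finger_gap': 85.29198871317938}
scene {'fx': 452.58586162838145, 'fy': 452.58586162838145, 'cx': 319.02023381042994, 'cy': 232.14903034501333, 'rvec': array([ 2.43920614,  0.65474636, -0.21735266]), 'tvec': array([-520.39808707, -172.87617565, 1239.02069327])}
top {'fx': 548.4004527837233, 'fy': 548.4004527837233, 'cx': 312.3336387258088, 'cy': 239.10369386305067, 'rvec': array([ 2.18496678, -2.18533468,  0.07049119]), 'tvec': array([  -5.54925161,  579.00456942, 1256.1689374 ])}
```

View pics/scene0.png

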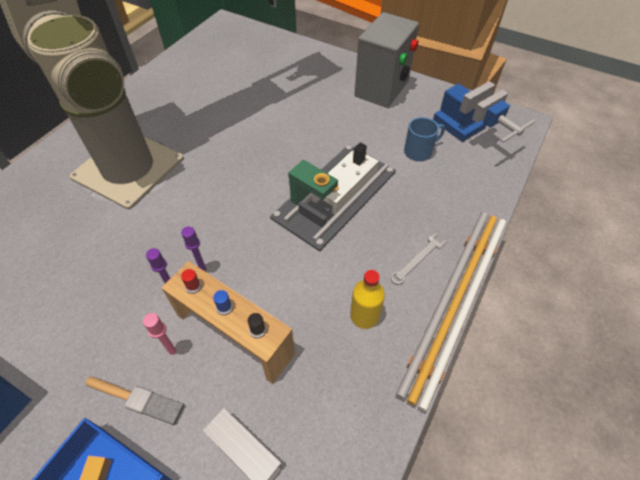

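View pics/top0.png

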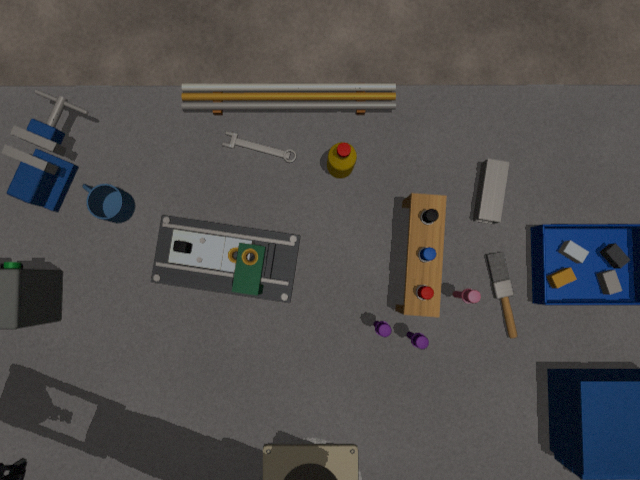

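```bash
cat > h.py <<'E'
import numpy as np,cv2,pickle
from scipy.spatial.transform import Rotation as R
def cam(d):
    M=cv2.Rodrigues(np.array(d["rvec"]))[0];K=np.array([[d["fx"],0,d["cx"]],[0,d["fy"],d["cy"]],[0,0,1]]);return K,M,np.array(d["tvec"])
def onplane(d,uv,z):
    K,M,t=cam(d);r=M.T@np.linalg.inv(K)@np.array([*uv,1.]);c=-M.T@t;return c+r*(z-c[2])/r[2]
def proj(d,p):
    K,M,t=cam(d);q=K@(M@np.array(p,float)+t);return q[:2]/q[2]
def tri(d1,u1,d2,u2):
    A=[];b=[]
    for d,u in((d1,u1),(d2,u2)):
        K,M,t=cam(d);r=M.T@np.linalg.inv(K)@np.array([*u,1.]);r/=np.linalg.norm(r);c=-M.T@t;P=np.eye(3)-np.outer(r,r);A.append(P);b.append(P@c)
    return np.linalg.lstsq(np.vstack(A),np.hstack(b),rcond=None)[0]
def crop(d,x0,y0,x1,y1,name,f=4):
    cv2.imwrite("pics/"+name,cv2.resize(d["frame"][y0:y1,x0:x1],None,fx=f,fy=f,interpolation=cv2.INTER_CUBIC))
def blobs(d,lo,hi,box,mn=10):
    x0,y0,x1,y1=box;h=cv2.cvtColor(d["frame"],cv2.COLOR_BGR2HSV)
    m=cv2.inRange(h,np.array(lo),np.array(hi));w=np.zeros_like(m);w[y0:y1,x0:x1]=m[y0:y1,x0:x1]
    n,l,s,c=cv2.connectedComponentsWithStats(w);return [(c[i].round(1).tolist(),s[i].tolist()) for i in range(1,n) if s[i][4]>=mn]
E
python3 - <<'E'
from h import *
T=pickle.load(open("top0.pkl","rb"));S=pickle.load(open("scene0.pkl","rb"))
crop(T,150,205,310,310,"c1.png",5);crop(T,360,185,500,355,"c2.png",3.5);crop(S,260,130,410,250,"c3.png",5);crop(S,130,215,310,385,"c4.png",3.5)
print("R",R.from_euler("xyz",[-94.42,89.891,-109.706],degrees=True).as_matrix().round(3))
print("red",blobs(T,(0,150,60),(6,255,255),(380,170,480,340)),blobs(S,(0,150,60),(6,255,255),(130,215,310,385)))
print("gold",blobs(T,(12,120,60),(30,255,255),(150,205,310,310),5),blobs(S,(12,120,60),(30,255,255),(260,130,410,250),5))
print("blk",blobs(T,(0,0,0),(180,255,35),(150,205,310,310),20))
E
```

```text
R [[-0.001  0.264  0.965]
 [-0.002  0.965 -0.264]
 [-1.    -0.002 -0.   ]]
red [([426.8, 292.5], [421, 286, 13, 13, 128])] [([189.4, 278.6], [181, 269, 17, 20, 241])]
gold [([231.9, 254.2], [228, 248, 10, 15, 79]), ([249.4, 256.2], [242, 248, 16, 17, 158])] [([321.2, 178.9], [314, 173, 15, 13, 153]), ([335.6, 188.3], [334, 186, 4, 5, 11])]
blk [([182.1, 246.5], [174, 241, 18, 12, 171]), ([260.4, 288.6], [258, 283, 5, 11, 35])]
```

View pics/c1.png

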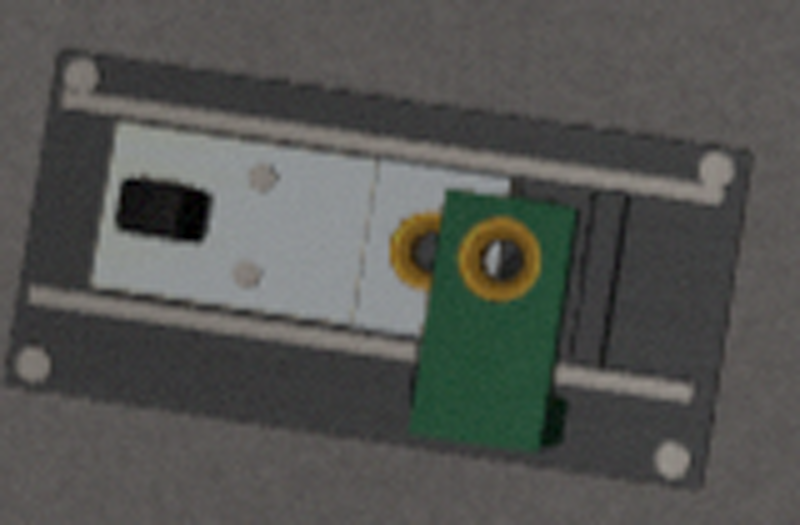

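View pics/c2.png

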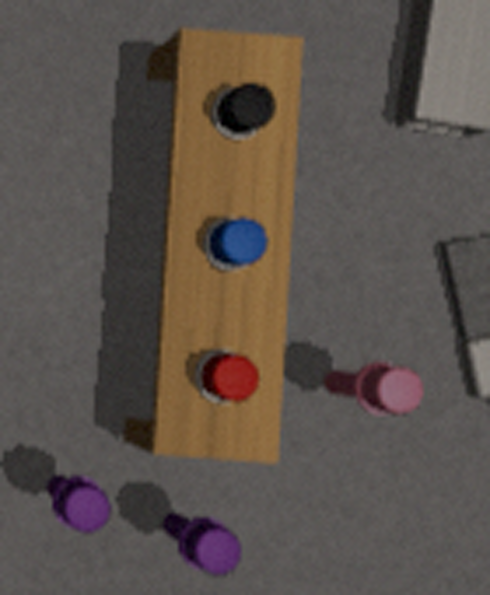

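View pics/c3.png

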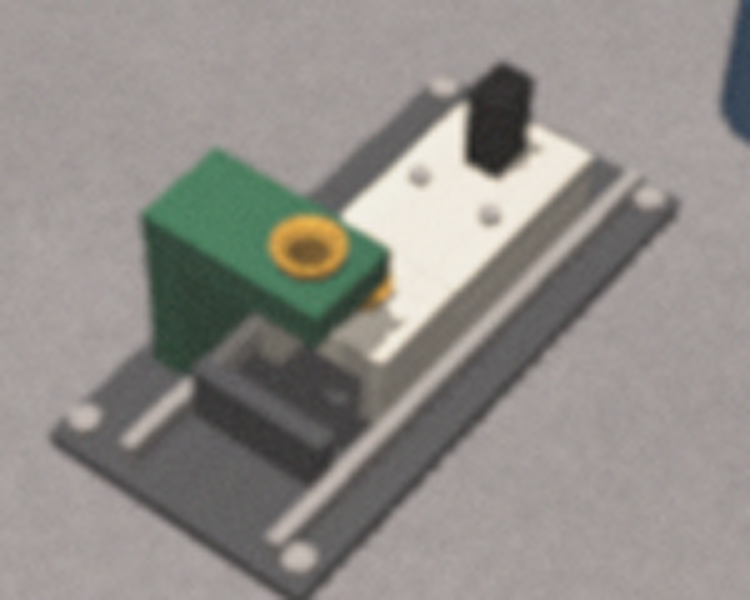

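View pics/c4.png

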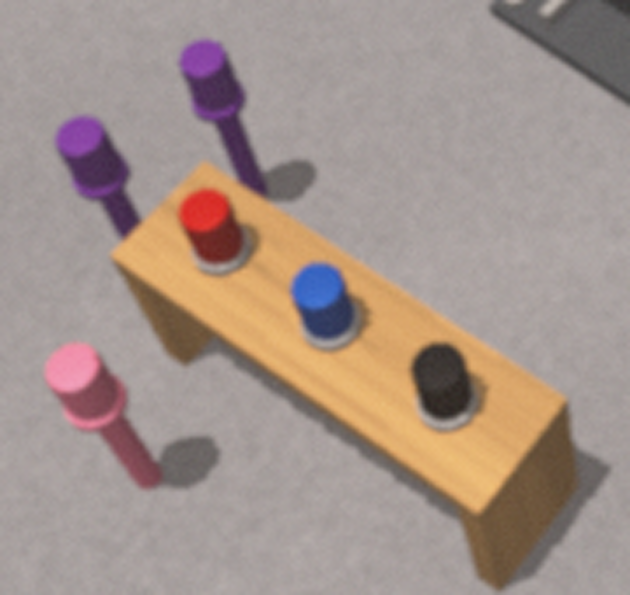

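```bash
python3 - <<'E'
from h import *
T=pickle.load(open("top0.pkl","rb"));S=pickle.load(open("scene0.pkl","rb"))
c1=lambda x,y:(x/5+150-.4,y/5+205-.4)
C=[onplane(T,c1(*p),12) for p in((65,50),(752,153),(703,488),(8,382))]
print(np.round(C,1)); 
for a,b in((1,0),(2,3)):
    v=C[a-0]-C[b]; v=-v if a in(1,2) else v; print("y-dir yaw",np.degrees(np.arctan2(-v[0],v[1])))
v=C[1]-C[2];print(np.degrees(np.arctan2(v[1],v[0])))
b=(249.6,256.4)
print("bush top",onplane(T,b,128).round(1),"scene",onplane(S,(321.4,178.8),128).round(1),"tri",tri(T,b,S,(321.4,178.8)).round(1))
print("pin top",onplane(T,(425.6,292.4),171).round(1),onplane(S,(188.5,275),171).round(1),tri(T,(425.6,292.4),S,(188.5,275)).round(1))
# handle: candidates
bz=tri(T,b,S,(321.4,178.8));
c=onplane(T,b,128);yaw=np.radians(-8)
cs=onplane(T,b,128)
for nm,D in(("T",T),("S",S)): pass
# handle top corners from scene crop c3: top face ~ (468,80),(500,62),(535,80),(500,100)
for y in (0.03,.05,.07):pass
for q in((118,178),(115,232),(185,240),(185,184)): print("h",onplane(T,c1(*q),115).round(1))
for q in((474,85),(503,63),(534,82),(505,103)): print("hs",onplane(S,(q[0]/5+260-.4,q[1]/5+130-.4),115).round(1))
# rack top corners z125
for q in((182,29),(303,38),(278,462),(154,453)): print("r",onplane(T,(q[0]/3.5+360-.4,q[1]/3.5+185-.4),125).round(1))
# pin z 171 purple, pink
for q in((82,506),(210,548),(392,388)):print("p",onplane(T,(q[0]/3.5+360,q[1]/3.5+185),154).round(1))
E
```

```text
[[637.3 346.2  12. ]
 [588.7  23.3  12. ]
 [432.7  45.8  12. ]
 [481.8 370.   12. ]]
y-dir yaw -8.565107361939484
y-dir yaw -8.61404999237278
-8.216790251827055
bush top [534.8 127.3 128. ] scene [533.7 128.7 128. ] tri [534.7 127.  130.2]
pin top [ 459.9 -236.7  171. ] [ 460.1 -239.3  171. ] [ 459.3 -237.8  168.4]
h [570.2 293.7 115. ]
h [547.  294.6 115. ]
h [543.5 264.4 115. ]
h [567.6 264.8 115. ]
hs [544.7 273.8 115. ]
hs [550.  295.1 115. ]
hs [569.5 290.6 115. ]
hs [563.8 270.1 115. ]
r [ 671.1 -218.9  125. ]
r [ 665.5 -292.9  125. ]
r [ 407.7 -273.6  125. ]
r [ 413.1 -198.9  125. ]
p [ 383.3 -152.3  154. ]
p [ 358.9 -227.2  154. ]
p [ 452.3 -335.7  154. ]
```

The pin I want is the red one in the rack, at top view (426,292) and scene view (189,275). It sits in a rack hole, has a red head and a steel collar. These others don't fit:
- Purple pins at (384,328) and (420,341), and the pink pin at (471,296), all stand outside the rack.
- The blue pin is at (428,254) and the black pin at (430,215).
- The oil cap at (343,150) is red but isn't a pin.

The enlarged crops confirm this. The bushing is at about (534.5,127.5), the handle top at about (557,281), and the fixture yaw is about -8.5°.

Emit:
{"op": "drive_tool", "data": {"deltas": [[0,0.001,-0.006,0.014,-0.006,0,0],[0,0.003,-0.018,0.044,-0.018,0,0],[0,0.006,-0.034,0.085,-0.035,0,0],[0,0.009,-0.05,0.126,-0.05,0,0],[0,0.012,-0.066,0.167,-0.07,0,0],[0,0.015,-0.082,0.208,-0.09,0,0],[0,0.018,-0.098,0.249,-0.1,0,0],[0,0.021,-0.114,0.29,-0.11,0,0],[0,0.024,-0.13,0.331,-0.119,0,0],[0,0.027,-0.146,0.372,-0.119,0,0]], "squeeze": 60}}

```text
time: 0.93
tool_pos: [464.0, 349.8, 205.1]
tcp_rot: [-144.8, 90.0, -153.2]
ft_force: [-0.7, 0.4, -0.1]
finger_gap: 85.6
```

```bash
cat >> h.py <<'E'
def todo(target,yaw=None):
    from bench import sense
    s=sense();M=R.from_euler("xyz",s["tcp_rot"],degrees=True).as_matrix()
    d=M.T@(np.array(target)-s["tool_pos"]);print("t",round(s["time"],2),"pos",s["tool_pos"].round(1),"F",s["ft_force"].round(1),"gap",round(s["finger_gap"],1),"q",s["joint_pos"].round(1))
    cy=np.degrees(np.arctan2(M[1,1],M[0,1]));print("tool delta mm",d.round(1),"jaw yaw",round(cy,2),"down",M[:,0].round(4),"rot x for yaw",None if yaw is None else round(-np.radians(yaw-cy),4))
E
python3 -c "
from h import *
todo((557,281,200),81.5)"
```

```text
t 0.93 pos [464.  349.8 205.1] F [-0.7  0.4 -0.1] gap 85.6 q [ 32.    5.3  90.3   0.   84.4 -49.6]
tool delta mm [  5.1 -54.4 102.1] jaw yaw 81.57 down [-5.e-04 -3.e-04 -1.e+00] rot x for yaw 0.0012
```

Emit:
{"op": "drive_tool", "data": {"deltas": [[0,0.003,-0.012,0.022,0,0,0],[0,0.006,-0.024,0.044,0,0,0],[0,0.012,-0.036,0.066,0,0,0],[0,0.018,-0.042,0.078,0,0,0],[0,0.024,-0.0465,0.086,0,0,0],[0,0.03,-0.0465,0.086,0,0,0],[0,0.034,-0.0465,0.086,0,0,0],[0,0.034,-0.0465,0.086,0,0,0],[0,0.034,-0.0465,0.086,0,0,0],[0,0.034,-0.0465,0.086,0,0,0]]}}

```text
time: 1.77
tool_pos: [540.4, 293.9, 172.1]
tcp_rot: [53.6, 90.0, 45.2]
ft_force: [-0.3, 0.1, 0.8]
finger_gap: 85.9
```

```bash
python3 -c "
from h import *
from bench import snapshot
todo((557,281,78),81.5)
T=snapshot('top');S=snapshot('scene')
crop(T,140,190,300,310,'a1.png',5);crop(S,280,80,440,200,'a2.png',5)"
```

```text
t 1.77 pos [540.4 293.9 172.1] F [-0.3  0.1  0.8] gap 85.9 q [ 23.8  11.7  86.8   0.   81.5 -57.9]
tool delta mm [ 94.1 -10.4  18.2] jaw yaw 81.61 down [ 4.e-04  4.e-04 -1.e+00] rot x for yaw 0.002
```

View pics/a2.png

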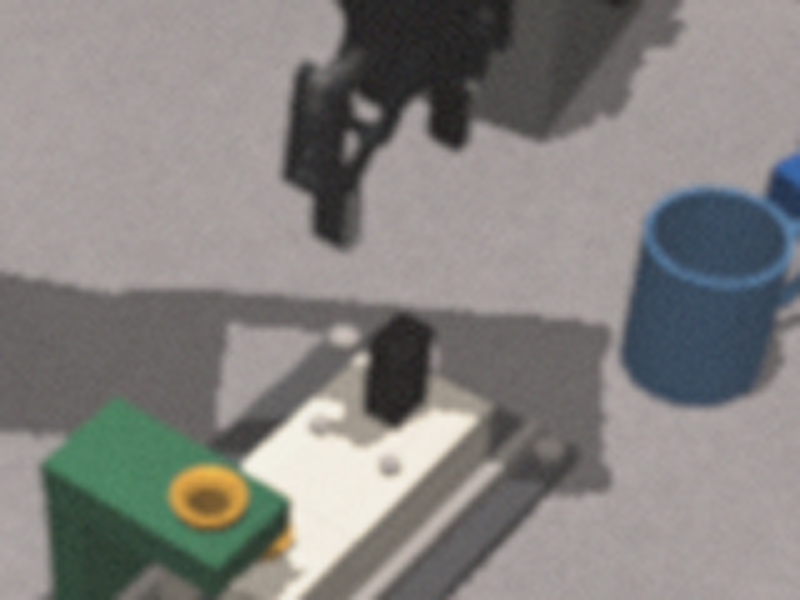

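Emit:
{"op": "drive_tool", "data": {"deltas": [[0,0,-0.005,0.009,0,0,0],[0,0,-0.0104,0.018,0,0,0],[0,0.01,-0.0104,0.018,0,0,0],[0,0.025,-0.0104,0.018,0,0,0],[0,0.04,-0.0104,0.018,0,0,0],[0,0.055,-0.0104,0.018,0,0,0],[0,0.07,-0.0104,0.018,0,0,0],[0,0.082,-0.0104,0.018,0,0,0],[0,0.09,-0.0104,0.018,0,0,0],[0,0.093,-0.0104,0.018,0,0,0]]}}

```text
time: 2.7
tool_pos: [556.4, 279.2, 76.4]
tcp_rot: [-149.8, 89.8, -158.3]
ft_force: [-0.2, -0.2, -1.2]
finger_gap: 85.6
```

```bash
python3 -c "
from h import *
from bench import snapshot
todo((557,281,78),81.5)
T=snapshot('top');S=snapshot('scene')
crop(T,140,190,300,310,'b1.png',5);crop(S,280,80,440,200,'b2.png',5)"
```

```text
t 2.7 pos [556.4 279.2  76.4] F [-0.2 -0.2 -1.2] gap 85.6 q [ 21.9  17.9  89.9   0.   72.3 -59.6]
tool delta mm [-1.6  1.8  0.3] jaw yaw 81.51 down [-0.0027 -0.0011 -1.    ] rot x for yaw 0.0002
```

View pics/b2.png

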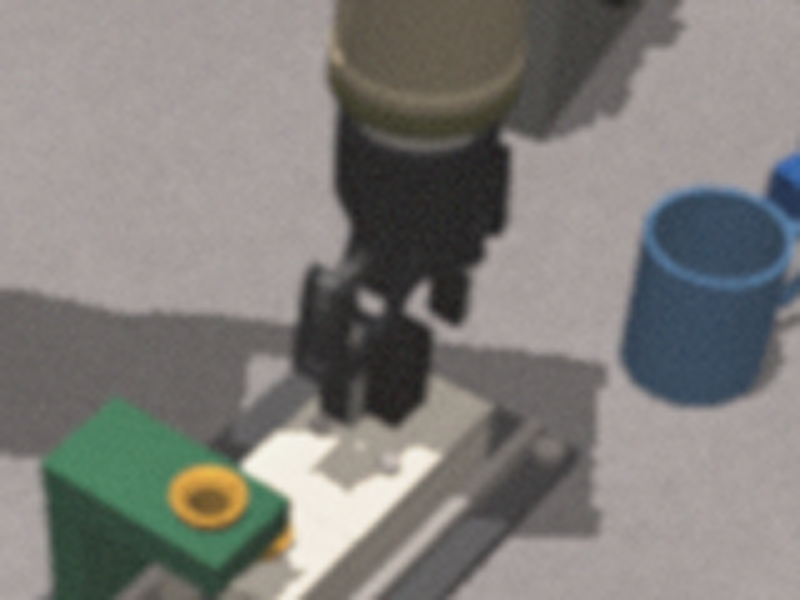

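Fingers straddle the handle (at about (400,370) in the crop). Closing on it.

Emit:
{"op": "drive_tool", "data": {"deltas": [[80,-0.001,0,0,0,0,0],[140,-0.002,0,0,0,0,0],[255,-0.002,0,0,0,0,0],[255,-0.002,0,0,0,0,0],[255,-0.002,0,0,0,0,0],[255,-0.002,0,0,0,0,0],[255,-0.002,0,0,0,0,0],[255,-0.002,0,0,0,0,0],[255,-0.002,0,0,0,0,0],[255,-0.002,0,0,0,0,0]]}}

```text
time: 3.63
tool_pos: [557.8, 280.1, 81.6]
tcp_rot: [27.9, 89.9, 19.4]
ft_force: [-1.9, -0.8, 5.3]
finger_gap: 29.3
```

```bash
python3 -c "
from h import *
from bench import snapshot
b=np.array([534.4,127.3]);y=np.array([.148,.989]);t=b+115*y
todo((*t,78),81.5);print(t)"
```

```text
t 3.63 pos [557.8 280.1  81.6] F [-1.9 -0.8  5.3] gap 29.3 q [ 22.   17.6  89.7  -0.   72.6 -59.6]
tool delta mm [  3.6 -39.6  -0.5] jaw yaw 81.53 down [ 1.1e-03  4.0e-04 -1.0e+00] rot x for yaw 0.0006
[551.42  241.035]
```

Emit:
{"op": "drive_tool", "data": {"deltas": [[255,0,-0.002,0,0,0,0],[255,0,-0.006,0,0,0,0],[255,0,-0.01,0,0,0,0],[255,0,-0.014,0,0,0,0],[255,0,-0.018,0,0,0,0],[255,0,-0.022,0,0,0,0],[255,0,-0.026,0,0,0,0],[255,0,-0.03,0,0,0,0],[255,0,-0.033,0,0,0,0],[255,0,-0.035,0,0,0,0]]}}

```text
time: 4.47
tool_pos: [552.6, 245.7, 81.6]
tcp_rot: [52.6, 89.9, 44.1]
ft_force: [-0.9, 5.1, 6.2]
finger_gap: 29.3
```

```bash
python3 -c "
from h import *
todo((551.4,241,81),81.5)"
```

```text
t 4.47 pos [552.6 245.7  81.6] F [-0.9  5.1  6.2] gap 29.3 q [ 19.1  14.8  93.1   0.   72.  -62.5]
tool delta mm [ 0.6 -4.9 -0.5] jaw yaw 81.54 down [ 0.0014  0.0014 -1.    ] rot x for yaw 0.0007
```

Emit:
{"op": "drive_tool", "data": {"deltas": [[255,0,-0.0005,0,0,0,0],[255,0,-0.001,0,0,0,0],[255,0,-0.0015,0,0,0,0],[255,0,-0.002,0,0,0,0],[255,0,-0.0025,0,0,0,0],[255,0,-0.003,0,0,0,0],[255,0,-0.0035,0,0,0,0],[255,0,-0.004,0,0,0,0],[255,0,-0.004,0,0,0,0],[255,0,-0.004,0,0,0,0]]}}

```text
time: 5.3
tool_pos: [552.0, 241.9, 81.6]
tcp_rot: [51.4, 89.9, 43.0]
ft_force: [-1.4, 2.8, 5.7]
finger_gap: 29.3
```

Emit:
{"op": "drive_tool", "data": {"deltas": [[255,0,-0.0005,0,0,0,0],[255,0,-0.001,0,0,0,0],[255,0,-0.0015,0,0,0,0],[255,0,-0.002,0,0,0,0],[255,0,-0.002,0,0,0,0],[255,0,-0.002,0,0,0,0],[255,0,-0.002,0,0,0,0],[255,0,-0.002,0,0,0,0],[255,0,-0.002,0,0,0,0],[255,0,-0.002,0,0,0,0]]}}

```text
time: 6.13
tool_pos: [552.0, 241.3, 81.6]
tcp_rot: [63.7, 89.8, 55.2]
ft_force: [0.7, 10.3, 3.2]
finger_gap: 29.1
```

Emit:
{"op": "drive_tool", "data": {"deltas": [[255,0,-0.0005,0,0,0,0],[255,0,-0.001,0,0,0,0],[255,0,-0.0015,0,0,0,0],[255,0,-0.002,0,0,0,0],[255,0,-0.002,0,0,0,0],[255,0,-0.002,0,0,0,0],[255,0,-0.002,0,0,0,0],[255,0,-0.002,0,0,0,0],[255,0,-0.002,0,0,0,0],[255,0,-0.002,0,0,0,0]]}}

```text
time: 6.97
tool_pos: [551.9, 241.3, 81.6]
tcp_rot: [68.6, 89.6, 60.2]
ft_force: [5.6, 20.2, -1.0]
finger_gap: 29.0
```

```bash
python3 -c "
from h import *
from bench import snapshot
todo((551.4,241,81),81.5)
T=snapshot('top');S=snapshot('scene')
crop(T,150,205,310,310,'d1.png',5);crop(S,260,100,420,220,'d2.png',5)"
```

```text
t 6.97 pos [551.9 241.3  81.6] F [ 5.6 20.2 -1. ] gap 29.0 q [ 18.6  14.2  93.7   0.3  71.7 -63.1]
tool delta mm [ 0.6 -0.4 -0.5] jaw yaw 81.61 down [ 0.0035  0.0061 -1.    ] rot x for yaw 0.0019
```

View pics/d2.png

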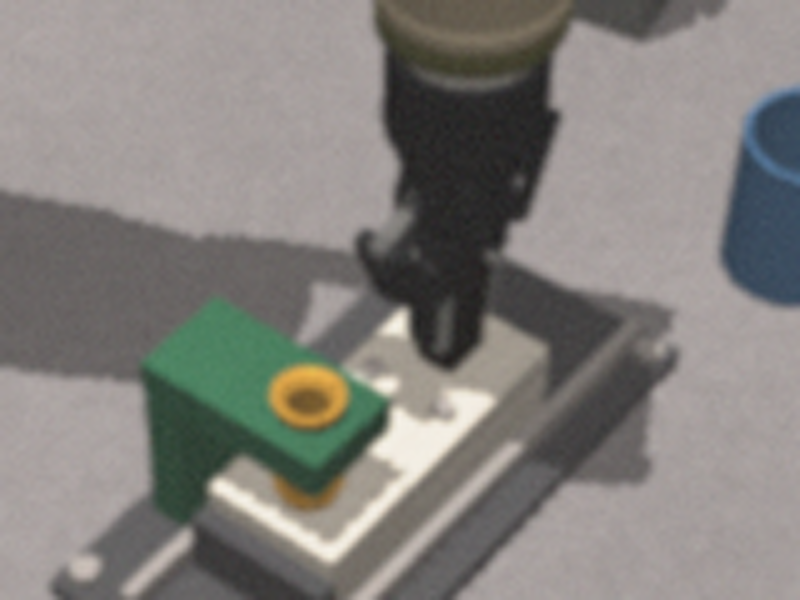

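Emit:
{"op": "drive_tool", "data": {"deltas": [[255,0,0.001,0,0,0,0],[255,0,0.002,0,0,0,0],[255,0,0.0025,0,0,0,0],[255,0,0.0025,0,0,0,0],[255,0,0.0025,0,0,0,0],[200,0,0.0025,0,0,0,0],[120,0,0.0025,0,0,0,0],[0,0,0.0025,0,0,0,0],[0,0,0.0025,0,0,0,0],[0,0,0.0025,0,0,0,0]]}}

```text
time: 7.9
tool_pos: [551.1, 239.4, 80.2]
tcp_rot: [-136.3, 89.9, -144.8]
ft_force: [-0.3, -0.4, -0.8]
finger_gap: 76.2
```

Emit:
{"op": "drive_tool", "data": {"deltas": [[0,-0.005,0,0,0,0,0],[0,-0.02,0,0,0,0,0],[0,-0.04,0,0,0,0,0],[0,-0.065,0,0,0,0,0],[0,-0.09,0,0,0,0,0],[0,-0.115,0,0,0,0,0],[0,-0.14,0,0,0,0,0],[0,-0.165,0,0,0,0,0],[0,-0.185,0,0,0,0,0],[0,-0.19,0,0,0,0,0]]}}

```text
time: 8.73
tool_pos: [553.0, 240.3, 275.8]
tcp_rot: [26.2, 89.6, 17.7]
ft_force: [0.2, -0.5, 0.4]
finger_gap: 85.2
```

```bash
python3 -c "
from h import *
todo((460,-238,215),85.5)"
```

```text
t 8.73 pos [553.  240.3 275.8] F [ 0.2 -0.5  0.4] gap 85.2 q [ 18.6   6.7  81.5  -0.   91.4 -62.9]
tool delta mm [  59.2 -486.9  -21.8] jaw yaw 81.52 down [ 0.0064  0.0021 -1.    ] rot x for yaw -0.0694
```

Emit:
{"op": "drive_tool", "data": {"deltas": [[0,0,-0.01,0,-0.007,0,0],[0,0,-0.035,-0.001,-0.014,0,0],[0,0,-0.07,-0.003,-0.021,0,0],[0,0,-0.105,-0.005,-0.028,0,0],[0,0,-0.14,-0.007,-0.035,0,0],[0,0,-0.175,-0.009,-0.042,0,0],[0,0,-0.21,-0.011,-0.05,0,0],[0,0,-0.245,-0.013,-0.057,0,0],[0,0,-0.28,-0.014,-0.064,0,0],[0,0,-0.315,-0.015,-0.069,0,0]]}}

```text
time: 9.57
tool_pos: [488.2, -71.3, 268.3]
tcp_rot: [174.9, 89.8, 170.4]
ft_force: [0.8, 0.6, 0.5]
finger_gap: 85.5
```

```bash
python3 -c "
from h import *
todo((460,-238,215),85.5)"
```

```text
t 9.57 pos [488.2 -71.3 268.3] F [0.8 0.6 0.5] gap 85.5 q [-14.3  -9.8  98.5  -0.   91.5 -99.8]
tool delta mm [  53.3 -168.4  -14.9] jaw yaw 85.53 down [-3.e-03  5.e-04 -1.e+00] rot x for yaw 0.0004
```

Emit:
{"op": "drive_tool", "data": {"deltas": [[0,0,-0.03,-0.003,0,0,0],[0,0,-0.06,-0.006,0,0,0],[0,0.01,-0.09,-0.009,0,0,0],[0,0.02,-0.12,-0.012,0,0,0],[0,0.03,-0.14,-0.014,0,0,0],[0,0.04,-0.155,-0.015,0,0,0],[0,0.04,-0.163,-0.015,0,0,0],[0,0.04,-0.163,-0.015,0,0,0],[0,0.04,-0.163,-0.015,0,0,0],[0,0.04,-0.163,-0.015,0,0,0]]}}

```text
time: 10.4
tool_pos: [462.6, -230.1, 230.9]
tcp_rot: [34.4, 90.0, 30.0]
ft_force: [-0.4, 0.4, 0.9]
finger_gap: 85.1
```

```bash
python3 -c "
from h import *
from bench import snapshot
todo((460,-238,137),85.5)
S=snapshot('scene');T=snapshot('top');crop(S,100,180,280,330,'e2.png',4);crop(T,360,205,500,345,'e1.png',4)
crop(T,150,205,310,310,'e3.png',5)"
```

```text
t 10.4 pos [ 462.6 -230.1  230.9] F [-0.4  0.4  0.9] gap 85.1 q [ -32.2   -5.5   98.4    0.    87.1 -117.7]
tool delta mm [93.9 -8.1 -2. ] jaw yaw 85.52 down [ 3.e-04  2.e-04 -1.e+00] rot x for yaw 0.0004
```

View pics/e2.png

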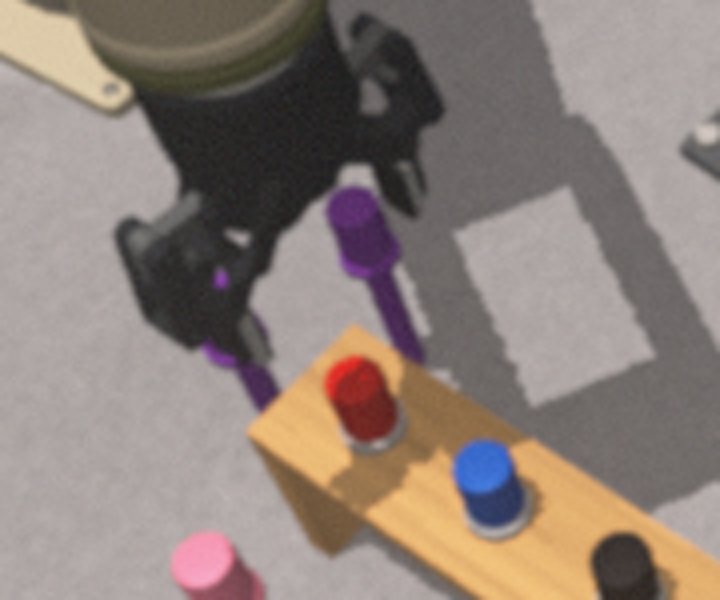

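View pics/e3.png

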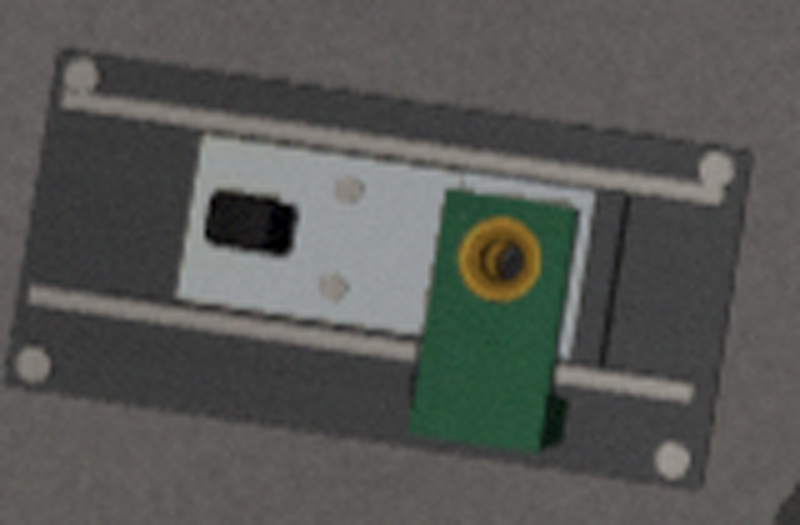

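Emit:
{"op": "drive_tool", "data": {"deltas": [[0,0,-0.004,-0.001,0,0,0],[0,0,-0.0081,-0.002,0,0,0],[0,0.01,-0.0081,-0.002,0,0,0],[0,0.025,-0.0081,-0.002,0,0,0],[0,0.04,-0.0081,-0.002,0,0,0],[0,0.055,-0.0081,-0.002,0,0,0],[0,0.07,-0.0081,-0.002,0,0,0],[0,0.082,-0.0081,-0.002,0,0,0],[0,0.088,-0.0081,-0.002,0,0,0],[0,0.091,-0.0081,-0.002,0,0,0]]}}

```text
time: 11.33
tool_pos: [459.0, -238.3, 138.1]
tcp_rot: [150.5, 89.9, 146.0]
ft_force: [0.7, -1.0, 0.3]
finger_gap: 85.6
```

```bash
python3 -c "
from h import *
from bench import snapshot
todo((460,-238,138),85.5)
S=snapshot('scene');T=snapshot('top');crop(S,100,180,280,330,'f2.png',4);crop(T,360,205,500,345,'f1.png',4)"
```

```text
t 11.33 pos [ 459.  -238.3  138.1] F [ 0.7 -1.   0.3] gap 85.6 q [ -33.1   -1.6  104.5    0.    77.2 -118.6]
tool delta mm [0.1 0.4 0.9] jaw yaw 85.49 down [-0.0017  0.0012 -1.    ] rot x for yaw -0.0003
```

View pics/f2.png

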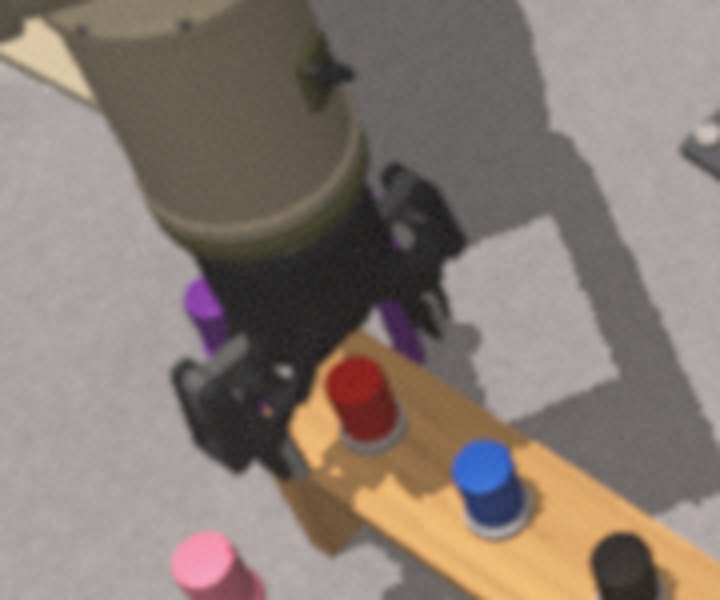

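Emit:
{"op": "drive_tool", "data": {"deltas": [[80,0,0,0.001,0,0,0],[140,0,0,0.001,0,0,0],[200,0,0,0.001,0,0,0],[255,0,0,0.001,0,0,0],[255,0,0,0.001,0,0,0],[255,0,0,0.001,0,0,0],[255,0,0,0.001,0,0,0],[255,0,0,0.001,0,0,0],[255,0,0,0.001,0,0,0],[255,0,0,0.001,0,0,0]], "squeeze": 80}}

```text
time: 12.27
tool_pos: [461.1, -239.1, 140.4]
tcp_rot: [-34.1, 89.9, -38.7]
ft_force: [-0.4, -0.5, 5.3]
finger_gap: 26.4
```

```bash
python3 -c "
from h import *
from bench import snapshot
todo((460,-238,138),85.5)
S=snapshot('scene');T=snapshot('top');crop(S,100,180,280,330,'g2.png',4);crop(T,360,205,500,345,'g1.png',4)"
```

```text
t 12.27 pos [ 461.1 -239.1  140.4] F [-0.4 -0.5  5.3] gap 26.4 q [ -33.1   -1.5  104.2   -0.    77.2 -118.5]
tool delta mm [ 2.4  1.1 -1.2] jaw yaw 85.48 down [ 1.e-03 -8.e-04 -1.e+00] rot x for yaw -0.0003
```

View pics/g2.png

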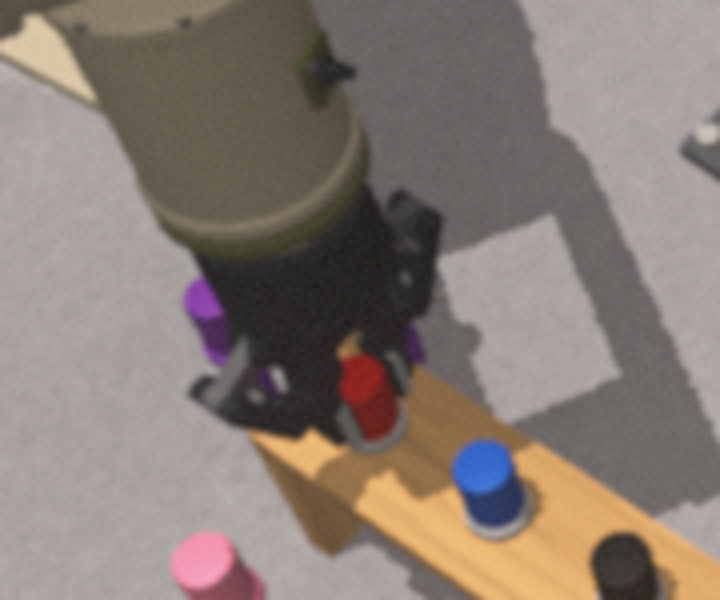

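Emit:
{"op": "drive_tool", "data": {"deltas": [[255,-0.002,0,0,0,0,0],[255,-0.006,0,0,0,0,0],[255,-0.015,0,0,0,0,0],[255,-0.03,0,0,0,0,0],[255,-0.047,0,0,0,0,0],[255,-0.065,0,0,0,0,0],[255,-0.085,0,0,0,0,0],[255,-0.105,0,0,0,0,0],[255,-0.125,0,0,0,0,0],[255,-0.14,0,0,0,0,0]]}}

```text
time: 13.2
tool_pos: [460.9, -238.8, 282.0]
tcp_rot: [-24.5, 89.9, -29.0]
ft_force: [-0.7, -1.1, -2.7]
finger_gap: 25.6
```

Emit:
{"op": "drive_tool", "data": {"deltas": [[255,-0.005,0,0,0,0,0],[255,-0.008,0,0,0,0,0],[255,-0.01,0,0,0,0,0],[255,-0.01,0.005,0,0,0,0],[255,-0.01,0.02,0,0,0,0],[255,-0.01,0.04,0.001,0,0,0],[255,-0.01,0.065,0.002,0,0,0],[255,-0.01,0.09,0.003,0,0,0],[255,-0.01,0.115,0.004,0,0,0],[255,-0.01,0.14,0.005,0,0,0]]}}

```text
time: 14.03
tool_pos: [476.0, -98.0, 288.1]
tcp_rot: [162.9, 89.9, 158.4]
ft_force: [0.5, -0.6, -1.9]
finger_gap: 26.2
```

```bash
python3 -c "
from h import *
todo((534.9,127.6,275),81.5)"
```

```text
t 14.03 pos [476.  -98.  288.1] F [ 0.5 -0.6 -1.9] gap 26.2 q [ -17.7  -11.2   97.7    0.    93.7 -103.2]
tool delta mm [ 13.2 229.5  40.9] jaw yaw 85.47 down [-2.2e-03  9.0e-04 -1.0e+00] rot x for yaw 0.0693
```

Emit:
{"op": "drive_tool", "data": {"deltas": [[255,0,0.02,0.004,0.01,0,0],[255,0,0.045,0.008,0.02,0,0],[255,0,0.07,0.013,0.03,0,0],[255,0,0.095,0.017,0.04,0,0],[255,0,0.12,0.022,0.05,0,0],[255,0,0.145,0.026,0.06,0,0],[255,0,0.17,0.03,0.0693,0,0],[255,0,0.19,0.034,0.0693,0,0],[255,0,0.205,0.037,0.0693,0,0],[255,0,0.215,0.039,0.0693,0,0]]}}

```text
time: 14.87
tool_pos: [531.9, 113.6, 288.0]
tcp_rot: [-175.8, 89.9, 175.8]
ft_force: [-0.2, -0.4, -2.5]
finger_gap: 26.0
```

```bash
python3 -c "
from h import *
todo((534.9,127.6,275),81.5)"
```

```text
t 14.87 pos [531.9 113.6 288. ] F [-0.2 -0.4 -2.5] gap 26.0 q [  6.6  -2.1  89.2   0.   93.  -75. ]
tool delta mm [13.  14.3  1. ] jaw yaw 81.6 down [-2.6e-03  2.0e-04 -1.0e+00] rot x for yaw 0.0018
```

Emit:
{"op": "drive_tool", "data": {"deltas": [[255,0,0.005,0,0,0,0],[255,0,0.009,0.001,0,0,0],[255,0,0.012,0.001,0,0,0],[255,0,0.014,0.001,0,0,0],[255,0,0.014,0.001,0,0,0],[255,0,0.014,0.001,0,0,0],[255,0,0.014,0.001,0,0,0],[255,0,0.014,0.001,0,0,0],[255,0,0.014,0.001,0,0,0],[255,0,0.014,0.001,0,0,0]]}}

```text
time: 15.7
tool_pos: [535.6, 125.1, 289.7]
tcp_rot: [-19.5, 90.0, -28.0]
ft_force: [-0.7, -0.9, -2.3]
finger_gap: 26.1
```

```bash
python3 -c "
from h import *
from bench import snapshot
todo((534.9,127.6,275),81.5)
S=snapshot('scene');T=snapshot('top');pickle.dump(S,open('s1.pkl','wb'));pickle.dump(T,open('t1.pkl','wb'));crop(S,240,70,400,230,'i2.png',5) if 0 else crop(S,250,90,390,210,'i2.png',5);crop(T,190,190,330,310,'i1.png',5)"
```

```text
t 15.7 pos [535.6 125.1 289.7] F [-0.7 -0.9 -2.3] gap 26.1 q [  7.8  -1.3  88.3  -0.   93.  -73.7]
tool delta mm [14.7  2.3 -1. ] jaw yaw 81.5 down [ 1.e-04 -1.e-04 -1.e+00] rot x for yaw -0.0
```

View pics/i2.png

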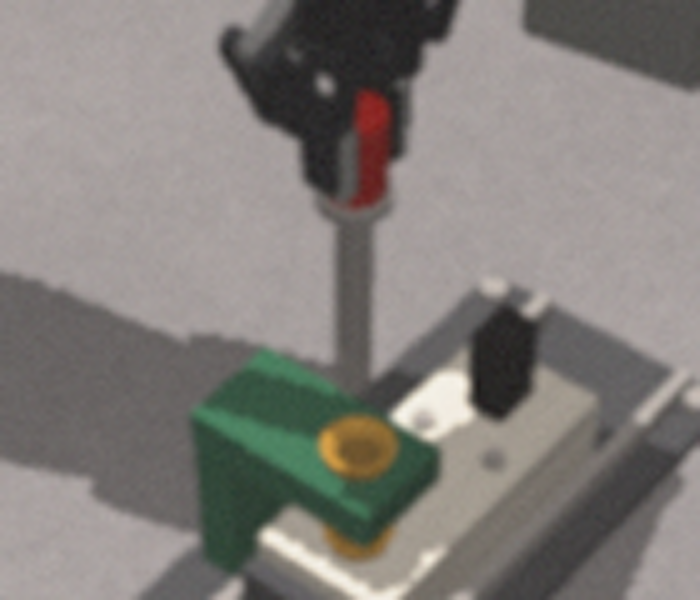

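View pics/i1.png

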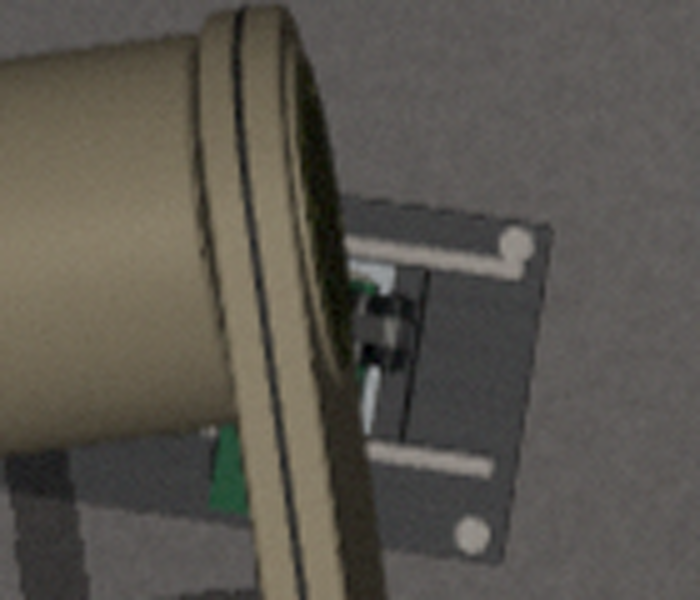

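```bash
python3 - <<'E'
from h import *
S=pickle.load(open("s1.pkl","rb"))
f=lambda p:((proj(S,p)-[250,90]+.4)*5).round(1)
for z in(295,281,275,220,187,167):print(z,f((535.6,125.1,z)),f((538.6,125.1,z)),f((535.6,128.1,z)))
print("bush",f((534.9,127.6,128)))
g=cv2.cvtColor(S["frame"],cv2.COLOR_BGR2GRAY).astype(int)
for v in range(130,174,4):print(v,g[v,308:334])
E
```

```text
295 [359.1 167.8] [365.6 170.3] [362.8 163.5]
281 [359.1 194.9] [365.5 197.4] [362.8 190.6]
275 [359.  206.3] [365.4 208.8] [362.7 202. ]
220 [358.9 305.5] [365. 308.] [362.4 301.3]
187 [358.8 360.8] [364.7 363.3] [362.2 356.6]
167 [358.7 392.9] [364.6 395.3] [362.1 388.7]
bush [360.  448.5]
130 [159 157 156 156 139 114 104 100  89  87  87  80  68  58  64  62  70  87
 101 111 126 146 156 158 160 160]
134 [160 156 158 161 160 158 150 137 118  95  89  89  94  91  93  94 103 129
 145 158 158 161 159 161 158 161]
138 [160 162 166 163 162 163 163 157 142 107  85  90  87  90  92  96 119 150
 161 163 161 163 158 160 160 162]
142 [156 160 162 161 160 159 161 156 137 106  85  85  89  89  89  95 115 147
 159 160 161 161 159 162 162 161]
146 [160 160 163 161 161 159 160 160 142 107  87  84  89  92  89  96 119 151
 158 159 157 159 161 162 161 160]
150 [164 162 164 157 159 162 161 157 143 107  87  88  88  89  88  97 126 152
 159 163 159 162 158 158 158 161]
154 [162 163 163 164 163 163 161 159 140 108  87  87  86  91  85  97 130 159
 166 160 161 160 158 160 161 159]
158 [160 157 160 163 160 157 160 155 138 110  87  86  91  89  89  96 128 155
 161 162 158 158 160 148 135 123]
162 [107 107 108 109 109 125 135 138 125 104  97  91  92  88  90  99 132 154
 160 149 132 114 104  99  98  97]
166 [ 86  98 100  99 102 106 106 107 101  98  93  87  90  92  87  84  89  80
  70  66  65  67  67  65  65  87]
170 [ 70  75  72  73  71  74  73  71  75  73  69  76  76  73  66  67  65  68
  66  62  73 102 158 214 234 239]
```

Emit:
{"op": "drive_tool", "data": {"deltas": [[255,0,0.001,0,0,0,0],[255,0.002,0.002,0,0,0,0],[255,0.006,0.0025,0,0,0,0],[255,0.012,0.0025,0,0,0,0],[255,0.018,0.0025,0,0,0,0],[255,0.022,0.0025,0,0,0,0],[255,0.025,0.0025,0,0,0,0],[255,0.027,0.0025,0,0,0,0],[255,0.027,0.0025,0,0,0,0],[255,0.027,0.0025,0,0,0,0]]}}

```text
time: 16.63
tool_pos: [535.9, 127.8, 262.6]
tcp_rot: [-164.6, 90.0, -173.1]
ft_force: [-0.2, 0.6, -3.1]
finger_gap: 26.2
```

```bash
python3 - <<'E'
from h import *
from bench import snapshot
todo((536,127.6,275),81.5)
S=snapshot('scene');pickle.dump(S,open('s2.pkl','wb'));crop(S,275,130,375,220,'j2.png',7)
f=lambda p:((proj(S,p)-[275,130]+.4)*7).round(1)
print("bush",f((534.9,127.6,128)))
for z in(128,135,140):print(f((535.0,127.6,z)))
E
```

```text
t 16.63 pos [535.9 127.8 262.6] F [-0.2  0.6 -3.1] gap 26.2 q [  8.1  -0.8  90.6   0.   90.2 -73.4]
tool delta mm [-12.4  -0.2   0.1] jaw yaw 81.51 down [-1.e-04 -0.e+00 -1.e+00] rot x for yaw 0.0002
bush [329.1 348. ]
[329.3 348.1]
[329.4 333.4]
[329.4 322.9]
```

View pics/j2.png

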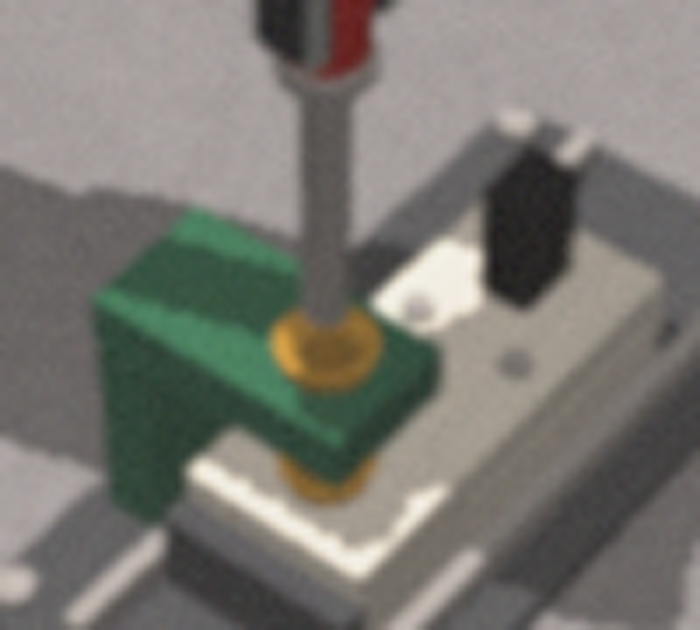

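Emit:
{"op": "drive_tool", "data": {"deltas": [[255,0.002,0,0.0005,0,0,0],[255,0.004,0,0.0005,0,0,0],[255,0.006,0,0.0005,0,0,0],[255,0.008,0,0.0005,0,0,0],[255,0.01,0,0.0005,0,0,0],[255,0.012,0,0.0005,0,0,0],[255,0.014,0,0.0005,0,0,0],[255,0.016,0,0.0005,0,0,0],[255,0.018,0,0.0005,0,0,0],[255,0.019,0,0.0005,0,0,0]]}}

```text
time: 17.52
tool_pos: [536.3, 127.7, 243.2]
tcp_rot: [-163.2, 90.0, -171.7]
ft_force: [0.2, -0.2, -2.7]
finger_gap: 25.9
```

```bash
python3 - <<'E'
from h import *
from bench import snapshot
todo((536,127.6,152),81.5)
S=snapshot('scene');crop(S,275,130,375,220,'k2.png',7)
E
```

```text
t 17.52 pos [536.3 127.7 243.2] F [ 0.2 -0.2 -2.7] gap 25.9 q [  8.1  -0.3  92.1  -0.   88.2 -73.4]
tool delta mm [91.2 -0.2 -0.2] jaw yaw 81.51 down [-4.e-04 -1.e-04 -1.e+00] rot x for yaw 0.0003
```

View pics/k2.png

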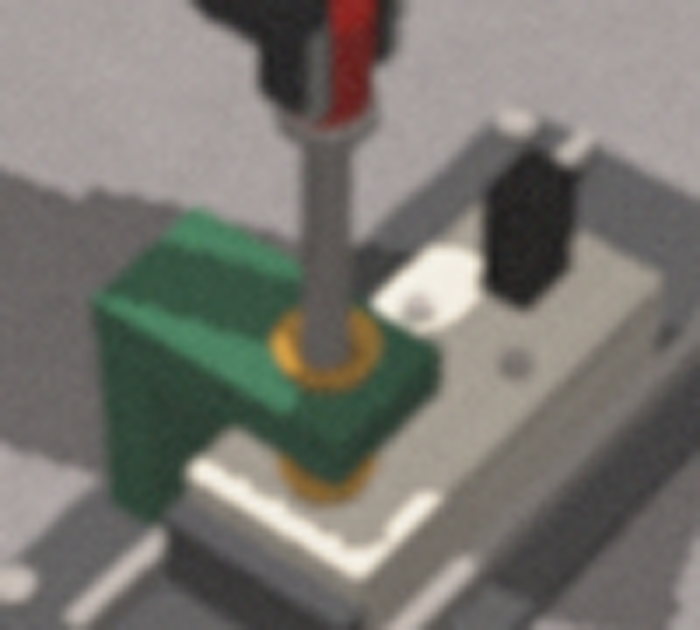

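The tip is in the bell mouth and centred at (327,350), with no contact force. Going on down.

Emit:
{"op": "drive_tool", "data": {"deltas": [[255,0.002,0,0,0,0,0],[255,0.004,0,0,0,0,0],[255,0.006,0,0,0,0,0],[255,0.008,0,0,0,0,0],[255,0.01,0,0,0,0,0],[255,0.012,0,0,0,0,0],[255,0.014,0,0,0,0,0],[255,0.016,0,0,0,0,0],[255,0.018,0,0,0,0,0],[255,0.02,0,0,0,0,0]]}}

```text
time: 18.4
tool_pos: [536.4, 127.7, 223.4]
tcp_rot: [-160.8, 90.0, -169.3]
ft_force: [-0.1, -0.9, -2.7]
finger_gap: 26.1
```

```bash
python3 - <<'E'
from h import *
todo((536,127.6,152),81.5)
from bench import sense;print(sense()["wrist_torque"].round(2))
E
```

```text
t 18.4 pos [536.4 127.7 223.4] F [-0.1 -0.9 -2.7] gap 26.1 q [  8.1   0.2  93.7  -0.   86.1 -73.4]
tool delta mm [71.4 -0.2 -0.4] jaw yaw 81.51 down [-1.e-04 -0.e+00 -1.e+00] rot x for yaw 0.0002
[ 0.03  0.03 -0.04]
```

Emit:
{"op": "drive_tool", "data": {"deltas": [[255,0.002,0,0,0,0,0],[255,0.004,0,0,0,0,0],[255,0.006,0,0,0,0,0],[255,0.008,0,0,0,0,0],[255,0.01,0,0,0,0,0],[255,0.012,0,0,0,0,0],[255,0.014,0,0,0,0,0],[255,0.016,0,0,0,0,0],[255,0.018,0,0,0,0,0],[255,0.02,0,0,0,0,0]]}}

```text
time: 19.23
tool_pos: [536.4, 127.7, 203.4]
tcp_rot: [104.7, 90.0, 96.2]
ft_force: [0.3, -0.4, -2.9]
finger_gap: 25.8
```

Emit:
{"op": "drive_tool", "data": {"deltas": [[255,0.002,0,0,0,0,0],[255,0.003,0,0,0,0,0],[255,0.005,0,0,0,0,0],[255,0.006,0,0,0,0,0],[255,0.008,0,0,0,0,0],[255,0.01,0,0,0,0,0],[255,0.012,0,0,0,0,0],[255,0.014,0,0,0,0,0],[255,0.016,0,0,0,0,0],[255,0.018,0,0,0,0,0]]}}

```text
time: 20.07
tool_pos: [536.4, 127.7, 185.4]
tcp_rot: [-156.5, 90.0, -165.0]
ft_force: [-0.2, -1.0, -2.8]
finger_gap: 26.0
```

```bash
python3 - <<'E'
from h import *
from bench import snapshot
todo((536,127.6,152),81.5)
from bench import sense;print(sense()["wrist_torque"].round(2))
S=snapshot('scene');crop(S,275,130,375,220,'l2.png',7)
E
```

```text
t 20.07 pos [536.4 127.7 185.4] F [-0.2 -1.  -2.8] gap 26.0 q [  8.1   1.4  96.4  -0.   82.1 -73.4]
tool delta mm [33.4 -0.2 -0.4] jaw yaw 81.51 down [-1.e-04 -0.e+00 -1.e+00] rot x for yaw 0.0002
[ 0.02  0.04 -0.06]
```

View pics/l2.png

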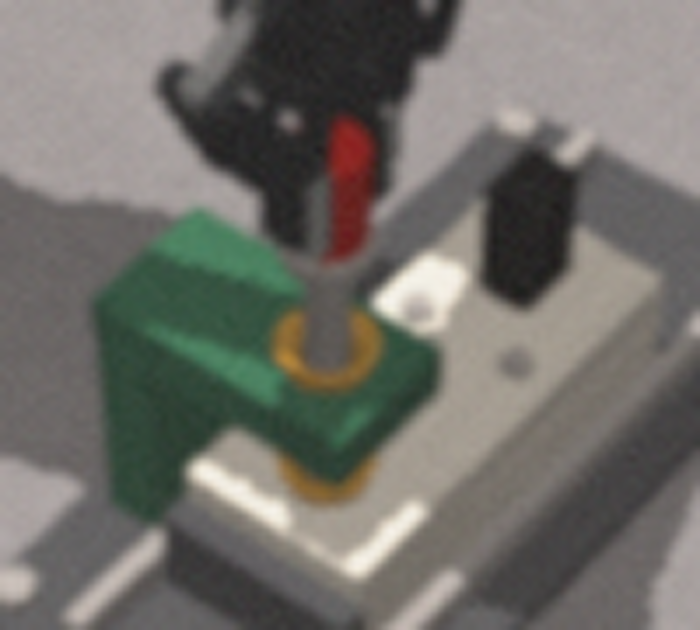

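Emit:
{"op": "drive_tool", "data": {"deltas": [[255,0.002,0,0,0,0,0],[255,0.004,0,0,0,0,0],[255,0.006,0,0,0,0,0],[255,0.008,0,0,0,0,0],[255,0.01,0,0,0,0,0],[255,0.012,0,0,0,0,0],[255,0.014,0,0,0,0,0],[255,0.016,0,0,0,0,0],[255,0.018,0,0,0,0,0],[255,0.02,0,0,0,0,0]]}}

```text
time: 20.95
tool_pos: [536.4, 127.7, 165.4]
tcp_rot: [-154.8, 90.0, -163.3]
ft_force: [0.1, -0.3, -1.6]
finger_gap: 26.0
```

Emit:
{"op": "drive_tool", "data": {"deltas": [[255,0.001,0,0,0,0,0],[255,0.002,0,0,0,0,0],[255,0.003,0,0,0,0,0],[255,0.004,0,0,0,0,0],[255,0.006,0,0,0,0,0],[255,0.008,0,0,0,0,0],[255,0.01,0,0,0,0,0],[255,0.01,0,0,0,0,0],[255,0.01,0,0,0,0,0],[255,0.01,0,0,0,0,0]]}}

```text
time: 21.78
tool_pos: [536.5, 127.7, 155.6]
tcp_rot: [-155.5, 90.0, -164.0]
ft_force: [0.0, 1.0, -2.9]
finger_gap: 26.0
```

```bash
python3 - <<'E'
from h import *
from bench import snapshot
todo((536,127.6,152),81.5)
from bench import sense;print(sense()["wrist_torque"].round(2))
S=snapshot('scene');pickle.dump(S,open('s3.pkl','wb'));crop(S,285,150,355,210,'m2.png',10)
f=lambda p:((proj(S,p)-[285,150]+.45)*10).round(1)
for z in(128,136,138,140,144,184):print(z,f((534.9,127.6,z)))
E
```

```text
t 21.78 pos [536.5 127.7 155.6] F [ 0.   1.  -2.9] gap 26.0 q [  8.1   2.7  98.3  -0.   79.  -73.4]
tool delta mm [ 3.6 -0.2 -0.4] jaw yaw 81.51 down [-0. -0. -1.] rot x for yaw 0.0002
[ 0.01  0.04 -0.02]
128 [370.6 297.6]
136 [370.6 273.7]
138 [370.7 267.7]
140 [370.7 261.6]
144 [370.7 249.5]
184 [371.  123.7]
```

View pics/m2.png

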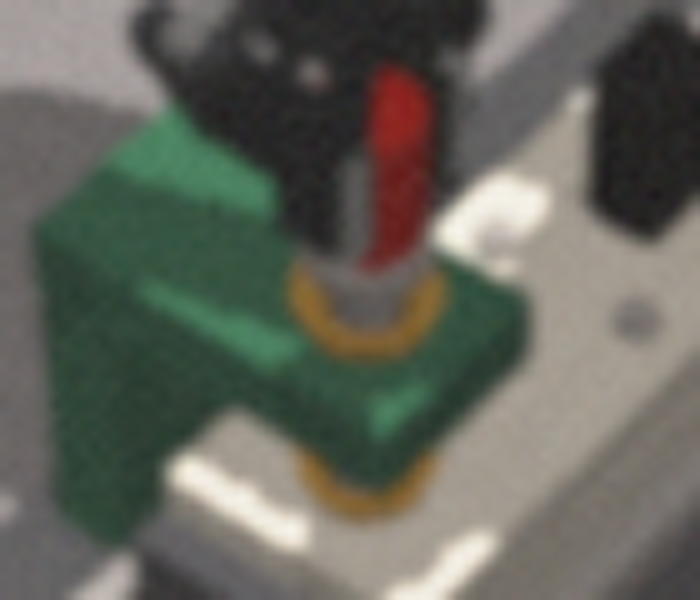

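```bash
python3 - <<'E'
from h import *
S=pickle.load(open("s3.pkl","rb"))
def circ(c,r):
    a=np.linspace(0,2*np.pi,180);return np.array([proj(S,(c[0]+r*np.cos(t),c[1]+r*np.sin(t),c[2])) for t in a])
pc=(535,127.6)
for h in(136,138,140,142):
    a=circ((*pc,h),16);b=circ((*pc,h+6),16);d=circ((*pc,h+6),14);print(h,"collar bottom low v",a[:,1].max().round(2),"coll top low v",b[:,1].max().round(2),"head base low v",d[:,1].max().round(2),"top of head: up v",circ((*pc,h+46),14)[:,1].min().round(2))
for r in(13.5,15,16): a=circ((*pc,128),r);print(r,"rim low v",a[:,1].max().round(2),"u",a[:,0].min().round(2),a[:,0].max().round(2))
F=S["frame"].astype(int)
for v in range(154,190):print(v,F[v,319:325].mean(0).round().tolist(), F[v,325:327].mean(0).round().tolist())
E
```

```text
136 collar bottom low v 182.13 coll top low v 180.33 head base low v 179.67 top of head: up v 158.06
138 collar bottom low v 181.53 coll top low v 179.72 head base low v 179.07 top of head: up v 157.41
140 collar bottom low v 180.93 coll top low v 179.12 head base low v 178.46 top of head: up v 156.76
142 collar bottom low v 180.33 coll top low v 178.51 head base low v 177.85 top of head: up v 156.11
13.5 rim low v 183.7 u 315.78 327.51
15 rim low v 184.19 u 315.13 328.17
16 rim low v 184.51 u 314.69 328.6
154 [39.0, 39.0, 40.0] [40.0, 42.0, 40.0]
155 [37.0, 37.0, 40.0] [40.0, 42.0, 42.0]
156 [39.0, 39.0, 50.0] [38.0, 41.0, 50.0]
157 [38.0, 40.0, 68.0] [37.0, 38.0, 82.0]
158 [37.0, 38.0, 77.0] [34.0, 37.0, 113.0]
159 [36.0, 36.0, 82.0] [32.0, 35.0, 131.0]
160 [37.0, 40.0, 86.0] [32.0, 36.0, 137.0]
161 [36.0, 39.0, 88.0] [32.0, 34.0, 138.0]
162 [38.0, 38.0, 89.0] [32.0, 38.0, 137.0]
163 [38.0, 39.0, 90.0] [34.0, 38.0, 130.0]
164 [42.0, 44.0, 89.0] [33.0, 36.0, 116.0]
165 [47.0, 49.0, 84.0] [30.0, 34.0, 104.0]
166 [55.0, 57.0, 87.0] [33.0, 34.0, 101.0]
167 [57.0, 59.0, 89.0] [34.0, 35.
[... 257 characters left out ...]
.0, 100.0]
174 [58.0, 60.0, 92.0] [52.0, 54.0, 104.0]
175 [59.0, 62.0, 96.0] [71.0, 76.0, 110.0]
176 [72.0, 74.0, 105.0] [88.0, 90.0, 108.0]
177 [90.0, 93.0, 110.0] [89.0, 96.0, 106.0]
178 [95.0, 99.0, 105.0] [82.0, 94.0, 106.0]
179 [86.0, 90.0, 95.0] [65.0, 92.0, 110.0]
180 [83.0, 86.0, 91.0] [54.0, 88.0, 110.0]
181 [81.0, 86.0, 92.0] [54.0, 92.0, 116.0]
182 [75.0, 90.0, 104.0] [50.0, 94.0, 126.0]
183 [62.0, 96.0, 122.0] [46.0, 92.0, 120.0]
184 [51.0, 95.0, 124.0] [52.0, 87.0, 102.0]
185 [50.0, 83.0, 96.0] [58.0, 81.0, 76.0]
186 [58.0, 81.0, 69.0] [64.0, 83.0, 60.0]
187 [63.0, 82.0, 55.0] [67.0, 86.0, 56.0]
188 [64.0, 83.0, 54.0] [74.0, 98.0, 60.0]
189 [71.0, 92.0, 60.0] [85.0, 114.0, 68.0]
```

```bash
python3 - <<'E'
from h import *
def edge(S,c,r,du,lo):
    a=np.linspace(0,2*np.pi,2000);P=np.array([proj(S,(c[0]+r*np.cos(t),c[1]+r*np.sin(t),c[2])) for t in a])
    u0=proj(S,c)[0];m=P[np.abs(P[:,0]-(u0+du))<.15];return m[:,1].max() if lo else m[:,1].min()
def prof(S,u,v0,v1):
    # interpolated column
    F=S["frame"].astype(np.float32);w=cv2.remap(F,np.full((v1-v0,1),u,np.float32),np.arange(v0,v1,dtype=np.float32)[:,None],cv2.INTER_LINEAR)
    return w[:,0]
def redness(p):return p[:,2]-(p[:,0]+p[:,1])/2
def cross(y,v0,up,frac=.5):
    hi=np.median(np.sort(y)[-8:]);th=hi*frac;i=[k for k in range(len(y)-1) if (y[k]<th<=y[k+1] if up else y[k]>=th>y[k+1])]
    return [round(v0+k+(th-y[k])/(y[k+1]-y[k]),2) for k in i]
S0=pickle.load(open("scene0.pkl","rb"));S1=pickle.load(open("s1.pkl","rb"));S2=pickle.load(open("s2.pkl","rb"));S3=pickle.load(open("s3.pkl","rb"))
# s0 pin
for nm,S,c,h in(("rack",S0,(460,-238),125),("s1",S1,(534.5,125),274.3),("s2",S2,(535,127.7),247.2),("s3",S3,(535,127.6),140.2)):
    u0=proj(S,(*c,h))[0];vt=int(proj(S,(*c,h+46))[1])-14;vb=int(proj(S,(*c,h))[1])+16
    print(nm,"u0",u0.round(1))
    for du in(2,3,4):
        p=prof(S,u0+du,vt,vb);y=redness(p)
        print(du,"top obs",cross(y,vt,True),"pred",edge(S,(*c,h+46),14,du,False).round(2),"base obs",cross(y,vt,False),"pred",edge(S,(*c,h+6),14,du,True).round(2), "dv/dz",((proj(S,(*c,h+1))-proj(S,(*c,h)))[1]).round(2))
E
```

```text
rack u0 194.5
2 top obs [np.float32(265.69), np.float32(291.76)] pred 268.04 base obs [np.float32(287.69)] pred 290.91 dv/dz -0.25
3 top obs [np.float32(266.27), np.float32(291.31)] pred 268.17 base obs [np.float32(286.57)] pred 290.49 dv/dz -0.25
4 top obs [np.float32(266.89), np.float32(290.67)] pred 268.44 base obs [np.float32(279.42)] pred 289.9 dv/dz -0.25
s1 u0 320.9
2 top obs [np.float32(107.72)] pred 108.38 base obs [np.float32(130.38)] pred 133.21 dv/dz -0.38
3 top obs [np.float32(107.9)] pred 108.61 base obs [np.float32(130.01)] pred 132.97 dv/dz -0.38
4 top obs [np.float32(108.3)] pred 108.96 base obs [np.float32(129.02)] pred 132.59 dv/dz -0.38
s2 u0 321.8
2 top obs [np.float32(117.97)] pred 118.58 base obs [np.float32(139.5)] pred 142.59 dv/dz -0.36
3 top obs [np.float32(118.28)] pred 118.82 base obs [np.float32(139.14)] pred 142.33 dv/dz -0.36
4 top obs [np.float32(118.7)] pred 119.18 base obs [np.float32(138.46)] pred 141.94 dv/dz -0.36
s3 u0 321.7
2 top obs [np.float32(156.52)] pred 156.89 base obs [np.float32(175.41)] pred 178.19 dv/dz -0.3
3 top obs [np.float32(156.76), np.float32(182.97)] pred 157.18 base obs [np.float32(174.86), np.float32(183.04)] pred 177.89 dv/dz -0.3
4 top obs [np.float32(157.18), np.float32(181.11)] pred 157.63 base obs [np.float32(174.1), np.float32(183.18)] pred 177.4 dv/dz -0.3
```

Emit:
{"op": "drive_tool", "data": {"deltas": [[255,0.0005,0,-0.0005,0,0,0],[255,0.001,0,-0.0005,0,0,0],[255,0.0015,0,-0.0005,0,0,0],[255,0.002,0,-0.0005,0,0,0],[255,0.002,0,-0.0005,0,0,0],[255,0.002,0,-0.0005,0,0,0],[255,0.002,0,-0.0005,0,0,0],[255,0.002,0,-0.0005,0,0,0],[255,0.002,0,-0.0005,0,0,0],[255,0.002,0,-0.0005,0,0,0]]}}

```text
time: 22.67
tool_pos: [536.0, 127.8, 153.6]
tcp_rot: [21.4, 90.0, 12.9]
ft_force: [0.2, 0.7, -3.0]
finger_gap: 26.0
```

```bash
python3 - <<'E'
from h import *
from bench import snapshot,sense
todo((536,127.6,153.4),81.5)
S=snapshot('scene');pickle.dump(S,open('s4.pkl','wb'));crop(S,285,150,355,210,'n2.png',10);cv2.imwrite('pics/full.png',S['frame'])
s=sense();print(s["qd"].round(2),s["wrist_torque"].round(2))
E
```

```text
t 22.67 pos [536.  127.8 153.6] F [ 0.2  0.7 -3. ] gap 26.0 q [  8.1   2.8  98.5   0.   78.8 -73.4]
tool delta mm [ 0.2 -0.2  0.1] jaw yaw 81.52 down [ 0.  0. -1.] rot x for yaw 0.0003
[-0.14 -0.02  0.05 -0.04 -0.12 -0.16] [ 0.03 -0.01 -0.04]
```

View pics/n2.png

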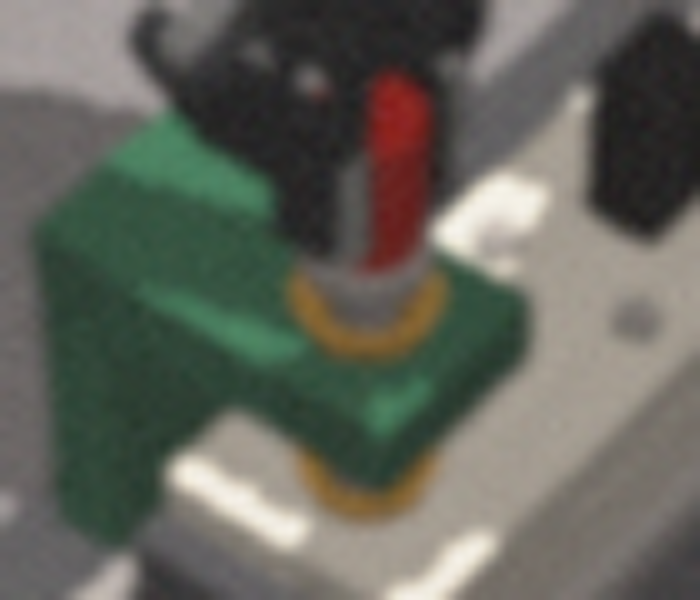

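View pics/full.png

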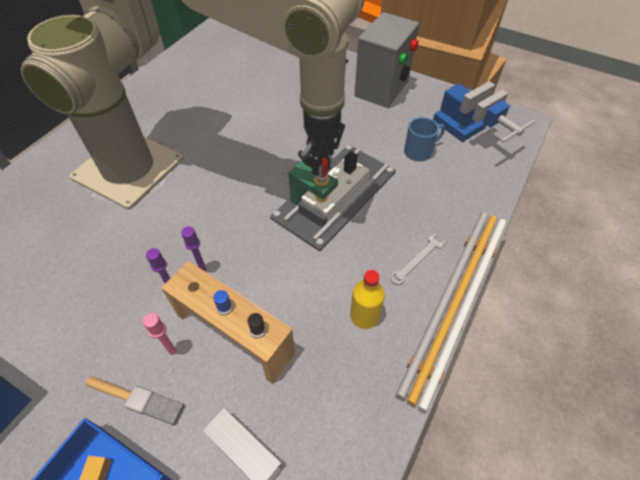

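Close now. I want one better check of the collar height, using earlier clear views with the bushing rim as a local reference.

```bash
python3 - <<'E'
from h import *
S0=pickle.load(open("scene0.pkl","rb"));S1=pickle.load(open("s1.pkl","rb"));S2=pickle.load(open("s2.pkl","rb"));S4=pickle.load(open("s4.pkl","rb"))
def circ(S,c,r):
    a=np.linspace(0,2*np.pi,360);return np.array([proj(S,(c[0]+r*np.cos(t),c[1]+r*np.sin(t),c[2])) for t in a])
def draw(S,box,f,cs,name,off=(0,0)):
    x0,y0,x1,y1=box;im=cv2.resize(S["frame"][y0:y1,x0:x1],None,fx=f,fy=f,interpolation=cv2.INTER_CUBIC);im=np.clip(im*1.6,0,255).astype(np.uint8);w=im.copy()
    for c,r,col in cs:
        P=((circ(S,c,r)+off-[x0,y0]+.5)*f-.5).round().astype(np.int32);cv2.polylines(w,[P],True,col,1)
    cv2.imwrite("pics/"+name,np.hstack([im,w]))
Y=(255,255,0);G=(0,255,255)
draw(S0,(305,165,340,195),11,[((534.9,127.6,128),13.5,Y),((534.9,127.6,128),16,G)],"q0.png")
draw(S1,(303,100,338,140),11,[((535,125.1,274.3),16,Y),((535,125.1,280.3),16,Y),((535,125.1,320.3),14,G)],"q1.png")
draw(S4,(305,150,340,195),11,[((535,127.6,138.2),16,Y),((535,127.6,144.2),16,Y),((535,127.6,184.2),14,G),((534.9,127.6,128),13.5,(255,0,255))],"q4.png")
E
```

```text
(no output)
```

View pics/q0.png

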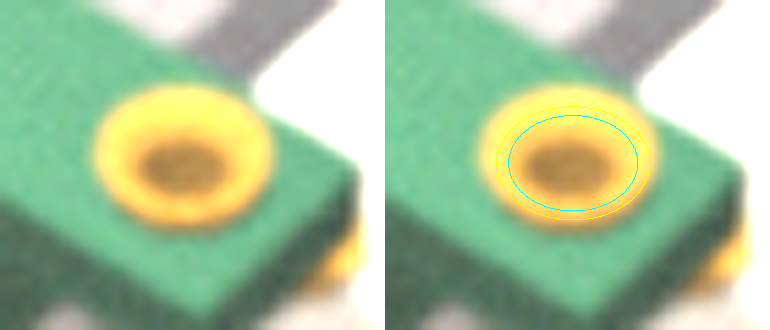

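View pics/q1.png

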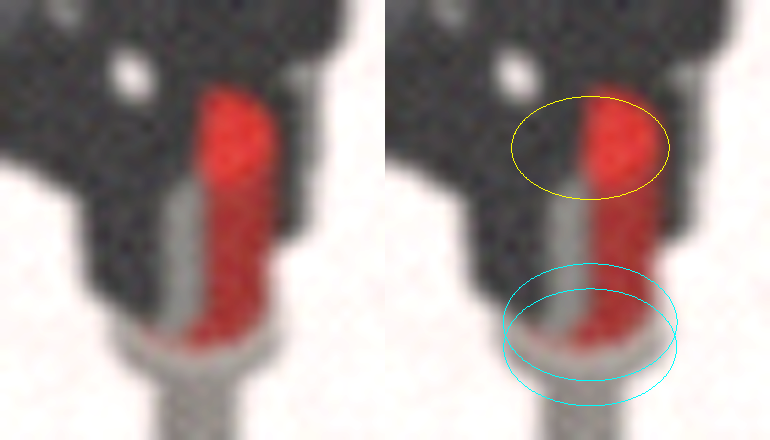

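View pics/q4.png

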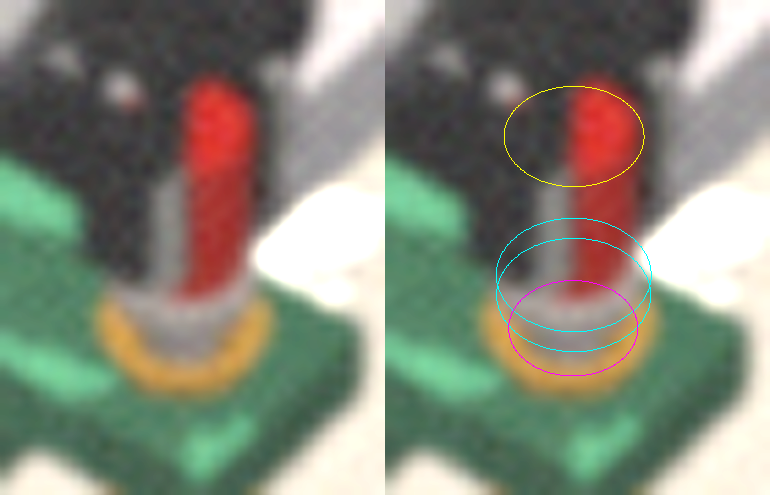

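Measured against the rim, the views put the collar 10–14 mm clear. Kinematics, from the pin seated in the rack at the grasp, say 10.4 mm. I'll lower 1 mm to sit between the two.

Emit:
{"op": "drive_tool", "data": {"deltas": [[255,0.0005,0,0,0,0,0],[255,0.001,0,0,0,0,0],[255,0.001,0,0,0,0,0],[255,0.001,0,0,0,0,0],[255,0.001,0,0,0,0,0],[255,0.001,0,0,0,0,0],[255,0.001,0,0,0,0,0],[255,0.001,0,0,0,0,0],[255,0.001,0,0,0,0,0],[255,0.001,0,0,0,0,0]]}}

```text
time: 23.55
tool_pos: [536.0, 127.8, 152.6]
tcp_rot: [-16.5, 90.0, -25.0]
ft_force: [-0.4, 0.5, -2.7]
finger_gap: 26.2
```

```bash
python3 - <<'E'
from h import *
from bench import hand_in,sense
todo((536,127.6,152.5),81.5);print(sense()["qd"].round(2))
print(hand_in())
E
```

```text
t 23.55 pos [536.  127.8 152.6] F [-0.4  0.5 -2.7] gap 26.2 q [  8.1   2.8  98.5  -0.   78.6 -73.4]
tool delta mm [ 0.1 -0.2  0.1] jaw yaw 81.51 down [ 0. -0. -1.] rot x for yaw 0.0002
[ 0.07  0.02 -0.06  0.02 -0.02  0.  ]
the job is handed in; nothing more can be done
None
```

The job is handed in at 23.6 s. The carriage is home and the red pin is through both bushings, still held and not moving.

- **Carriage:** I slid it in by the black handle until it stopped moving against about 20 N. The top view then showed the two bushings lined up.
- **Pin:** I took the red pin from the rack and lowered it through the upper and lower bushings. The side force stayed within about 1 N, so it met no resistance, and the last vertical reading (-2.7 N) was just the pin's weight.
- **Tip:** It should be about 13 mm below the lower bushing. That is worked out from the tool height, because the tip is hidden from both cameras.
- **Collar height:** The two checks disagreed. The tool height at the grasp gives about 9.4 mm clear above the upper bushing. The camera views gave roughly 9 to 13 mm, because the pin's head looked a little shorter in them than it should. I set the height between the two.
- **Everything else:** In the last full picture the other two pins and the things on the bench looked unmoved.

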